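# Lock the jar stop with its lever bolt

## Task

Lock the stop of the jar jig that has the open jar in it: with its lever standing up, screw the lever bolt in clockwise until it is snug, then fold the lever down flat. Leave the jar standing where it is, and leave the empty jig's lever standing.

Things in the scene. Friction and masses are not known exactly. Their poses are not given: they have to be found in the camera images.
- flip_grip (a point): Grip point of the flat black lever (24 mm wide, 10 mm thick) on the bolt of the jig with the jar: in its middle, 60 mm from its hinge pin, 25 mm from its free end. Axes: z from pin to free end, y along the 24 mm width and the pin, x across the thickness, to the side it folds to. Lever up: the point is 100 mm above the bench, z points up, and it lies on the bolt's vertical axis, as does the pin.
- bolt (a joint): Turn of that bolt in rad, growing clockwise seen from above: 0.2 to 0.6 at the start, snug on its stop at 1.5. It carries the lever round with it; when snug, the lever folds away from the jar, over the free end of the plate. Stiff (about 0.2 N m), stays where left, sinks under 0.5 mm.
- flip (a joint): Angle of that lever on its pin in rad: 0 standing straight up (the start), 1.5 folded down flat on its stop, its top face then 45 to 51 mm above the bench. Stiff (about 0.08 N m): it stays where left, and a push of 2 N near its free end folds it.
- jar_centre (a point): Centre of the open white jar (60 mm across, 50 mm tall, top 64 mm above the bench), loose on the jig's white base plate (100 x 270 x 14 mm, fixed), 112 mm from the bolt axis, between an aluminium V-stop and a back stop that are at most 42 mm above the bench.
- spare_flip_grip (a point): The same grip point on the lever of the second, identical jig, which is empty: its lever also stands up and is to be left alone.
Things that resemble listed ones, but are neither listed nor needed, are in the scene too. What is shaped like the part that bears jar_centre but blue or green is not meant.

How it is judged:
By the outcome, as a careful person would: the job done as asked, in the order asked, and still so for the second after the job is handed in, with the robot touching nothing.
It also fails if it takes over 45 s, if anything falls off the work surface, if the arm or the gripper's body presses on something with over 40 N, if the wrist force passes 120 N, or if a joint passes its speed limit or range.

## Robot

A 6-joint arm with a two-finger parallel gripper is mounted at the origin on the work surface. World frame = base frame: x ahead of the robot, y to its left, z up, the work surface at z = 0. Lengths are in m, angles in rad, forces in N, time in s.
With the tool pointing down it reaches from about 0.35 to 0.775 m from the base axis. Payload 7.3 kg.
Tool frame: the origin (TCP) lies at the very end of the fingers, on their centre line; the grasp point (between the pads) lies grip_point_offset behind it (grip_point_offset is the distance from the TCP to the grasp point, in m); z points along the fingers, y is the direction in which the jaws open and shut (so a half turn about z gives the same grasp; the last joint's range is limited). The gripper opens to 92 mm and grips with 3 to 60 N. Pads are 19 mm wide; open, the fingers measure 130 mm over their backs; the gripper's body (75 mm by 190 mm) begins 47 mm behind the grasp point.
Start: joints at [1.061, 0.342, 1.524, -0, 1.275, -0.146], TCP at [0.187, 0.491, 0.227] pointing down, gripper open.
Joint ranges: [-2.53, 2.53], [-0.77, 2.02], [0.04, 2.7], [-1, 4.14], [0.28, 2.66], [-3.11, 3.11]. Speed limits (rad/s): [2.57, 2.57, 3.14, 3.14, 3.14, 3.14].

## Interface

Orientations are given as [roll, pitch, yaw] about the fixed x, y, z axes, in that order (R = Rz(yaw) Ry(pitch) Rx(roll)).
In Python, from cell import * gives the robot as it stands.
- The arm moves only by the shell command python3 -m inch 'ROWS' [OPENING] [FORCE]. ROWS is JSON, a list that holds one entry, the list of rows, each a list of 4 numbers: the shift along the tool's x, y, z in mm, then the turn about the tool's z in rad. In form: [[[x, y, z, roll], ...]]. A call has 1 to 10 rows; each row shifts and turns the commanded pose from where the row before left it, along the tool's axes as they then stand; what a row does not reach is not made up. A row lasts 1/8 s, in which the tool goes at most 62.5 mm and 10.7 degrees, less where a joint would pass 70% of its speed; a pose out of reach is approached as far as the arm can. A call with a gripper value outside its range is refused whole. OPENING is the closure, from -1 (fully open) to 1 (shut), set as the call begins (- or left out, the last holds). The fingers move at their own pace and stop on an object; FORCE is the grip in N (left out, the last holds). Time passes only in rows, so rows that do not move let the fingers close. It gives the time, the measured TCP pose, the force and the opening at its end, in the units of the state.
- observe(): the state, without advancing time (a new reading comes with each control period).
- read_camera(name): name is "scene" or "side" or "wrist"; returns a dict with "img" (384x512x3 uint8, blue, green, red), "fx", "fy", "cx", "cy" (pixels), "k1" (the pictures are not rectified: a ray, as slopes to the right and down, at radius r is drawn at 1 + k1 r^2 times it, then the intrinsics apply), "eye" and "rotation" of the camera in the world; the wrist camera has in their place "T_tool_cam" (4x4, takes a point from camera to tool coordinates, whose origin is the TCP and whose axes are the flange's). Camera axes: x right, y down, z forward; pixel columns grow to the right and rows downward; lengths in m; the calibration is good to about 2 mm. A picture is of the moment at which its call begins: read the wrist's pose just before it. There is no depth.
- hand_in(): hands the job in, once; it reports no verdict.
Trained networks look in the newest picture that a camera, given by its name, has taken for a name from the list of things; names that differ only in an ending like _2 or _b are one class to them, and where a whole thing is asked for, a point or a joint stands for the part that bears it (a point fixed in the world has none). Each returns a list of dicts, best first, with "conf" (0 to 1); they miss things now and then, are a little off and sometimes report something else, mostly with a low value. They report only what shows in the picture. A call takes as long as a camera call. They do not tell look-alikes from the thing itself.
- boxes_of(camera, label): "at" ([row, column] in pixels, amid what is visible of it).
- place_of(camera, label): "at" ([row, column] in pixels: a listed point, or the origin of a listed thing).
The state is a dict: "time": time; "qpos": joint angles; "qvel": joint speeds; "joint_efforts": joint torques, N m; "tool_pos": TCP position; "tool_rot": TCP orientation; "contact_force": force on the tool from outside, world axes, zero at the start; "torque": the same for the moment, N m; "opening": finger opening in m.
Only numpy, scipy, OpenCV 4.12 (cv2) and the standard library are available. Lean on these libraries where they do the work, as an engineer would, in place of code of your own. Each camera call takes 0.05 s, during which the arm holds its last target. There are 200 camera calls.

## Working session

There is one attempt and no reset: what is moved stays moved. The work goes in short steps, Python scripts to look and compute and a shell command to move; the robot and the scene stay as the last step left them, time stands still between calls to the robot, and variables do not carry over. Pictures are saved under pics/ and viewed, about 8 in all and at most 12, crops included, and the job is handed in when it is done.

```bash
mkdir -p pics
cat > h.py <<'E'
from cell import *
import numpy as np, cv2
from scipy.spatial.transform import Rotation as R
def cam(name):
    s=observe(); c=read_camera(name)
    if 'eye' in c: c['o']=np.array(c['eye']); c['R']=np.array(c['rotation'])
    else:
        T=np.eye(4); T[:3,:3]=R.from_euler('xyz',s['tool_rot']).as_matrix(); T[:3,3]=s['tool_pos']
        T=T@np.array(c['T_tool_cam']); c['o']=T[:3,3]; c['R']=T[:3,:3]
    return c
def ray(c,rc):
    K=np.array([[c['fx'],0,c['cx']],[0,c['fy'],c['cy']],[0,0,1.]])
    p=cv2.undistortPoints(np.array([[[rc[1],rc[0]]]],float),K,np.array([c['k1'],0,0,0.]))[0,0]
    return c['R']@np.array([p[0],p[1],1])
def atz(c,rc,z):
    d=ray(c,rc); return c['o']+d*(z-c['o'][2])/d[2]
E
python3 - <<'E'
from h import *
print(observe(), grip_point_offset if 'grip_point_offset' in globals() else '')
Z={'flip_grip':.1,'jar_centre':.039,'spare_flip_grip':.1}
ims=[]
for n in ('scene','side','wrist'):
    c=cam(n); ims.append(c['img'].copy()); print(n,np.round(c['o'],3))
    for l,z in Z.items():
        for d in place_of(n,l)[:4]: print(n,l,round(d['conf'],2),np.round(d['at']),np.round(atz(c,d['at'],z),3))
    cv2.imwrite(f'pics/{n}0.png',ims[-1])
cv2.imwrite('pics/a.png',cv2.resize(np.hstack(ims[:2]),None,fx=.78,fy=.78))
E
```

```text
{'time': 0.0, 'qpos': array([ 1.06100066e+00,  3.42683201e-01,  1.52502373e+00, -4.07808988e-06,
        1.27542090e+00, -1.45967457e-01]), 'qvel': array([ 0.00082483,  0.00018352, -0.00159439,  0.00055476, -0.00142413,
        0.00059873]), 'joint_efforts': array([-1.52527336e-04, -4.31233513e+01, -2.44216204e+01,  7.18579930e-02,
        5.58807270e-02, -1.19145575e-04]), 'tool_pos': array([0.1865818 , 0.49027899, 0.22606315]), 'tool_rot': array([-3.14007323e+00, -2.19433212e-04,  2.77776547e+00]), 'contact_force': array([ 0.00658665, -0.34904415,  1.30269748]), 'torque': array([-0.02998255, -0.00815591, -0.01222274]), 'opening': 0.09150341409660395} 0.0188
scene [ 1.173 -0.329  0.774]Traceback (most recent call last):
  File "<stdin>", line 8, in <module>
  File "h.py", line 16, in atz
    d=ray(c,rc); return c['o']+d*(z-c['o'][2])/d[2]
                                               ~^^^
IndexError: invalid index to scalar variable.
```

```bash
sed -i "s/c\['R'\]=np.array(c\['rotation'\])/c['R']=R.from_euler('xyz',c['rotation']).as_matrix()/" h.py
python3 - <<'E'
from h import *
Z={'flip_grip':.1,'jar_centre':.039,'spare_flip_grip':.1}
ims=[]
for n in ('scene','side','wrist'):
    c=cam(n); ims.append(c['img'].copy()); print(n,np.round(c['o'],3),c.get('rotation'))
    for l,z in Z.items():
        for d in place_of(n,l)[:4]: print(n,l,round(d['conf'],2),np.round(d['at']),np.round(atz(c,d['at'],z),3))
    cv2.imwrite(f'pics/{n}0.png',ims[-1])
cv2.imwrite('pics/a.png',cv2.resize(np.hstack(ims[:2]),None,fx=.78,fy=.78))
E
```

```text
scene [ 1.173 -0.329  0.774] [-2.34945861e+00 -1.49800735e-03  1.05693602e+00]
scene flip_grip 0.61 [159. 331.] [0.593 0.223 0.1  ]
scene jar_centre 0.86 [180. 239.] [0.493 0.018 0.039]
scene jar_centre 0.78 [192. 290.] [0.59  0.111 0.039]
scene jar_centre 0.68 [248. 280.] [ 0.725 -0.004  0.039]
scene jar_centre 0.62 [164. 270.] [0.477 0.122 0.039]
scene spare_flip_grip 0.56 [216. 187.] [ 0.591 -0.16   0.1  ]
side [ 0.302 -0.739  0.578] [-2.11427831  0.01928841 -0.38883173]
side flip_grip 0.66 [156. 230.] [0.602 0.221 0.1  ]
side jar_centre 0.92 [210. 305.] [ 0.708 -0.028  0.039]
side jar_centre 0.74 [206. 199.] [0.474 0.099 0.039]
side jar_centre 0.66 [225. 215.] [0.488 0.002 0.039]
side jar_centre 0.57 [195. 243.] [0.595 0.103 0.039]
side spare_flip_grip 0.66 [232. 293.] [ 0.604 -0.167  0.1  ]
wrist [0.122 0.515 0.385] None
```

View pics/a.png

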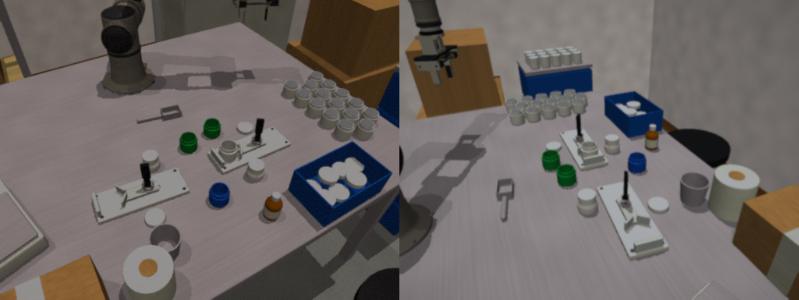

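The jar's jig has its lever at about (0.598, 0.222) and the jar at about (0.592, 0.107). They are roughly 114 mm apart, which fits the 112 mm given. In the picture that jig is the upper one, with the jar at scene px (228,150) and the black lever at (259,130). The spare jig, at (145,175), is empty. I'll move above the lever and turn back for the screw stroke.

```bash
python3 -m inch '[[[-48,-10.4,0,0],[-48,-10.4,0,0],[-48,-10.4,0,0],[-48,-10.4,0,0],[-48,-10.4,0,0],[-48,-10.4,0,0],[-48,-10.4,0,0],[-48,-10.4,0,0],[-48,-10.4,0,0],[-48,-10.4,0,0]]]' -1; python3 -m inch '[[[0,0,0,-0.18],[0,0,0,-0.18],[0,0,0,-0.18],[0,0,0,-0.18],[0,0,0,-0.18],[0,0,0,-0.18],[0,0,0,-0.18],[0,0,0,-0.18],[0,0,0,0]]]'
python3 - <<'E'
from h import *
s=observe();print(s['tool_pos'],s['tool_rot'],s['qpos'])
Z={'flip_grip':.1,'jar_centre':.039}
for n in ('wrist','scene','side'):
    c=cam(n); print(n,np.round(c['o'],3))
    for l,z in Z.items():
        for d in place_of(n,l)[:3]: print(n,l,round(d['conf'],2),np.round(d['at']),np.round(atz(c,d['at'],z),4))
    cv2.imwrite(f'pics/{n}1.png',c['img'])
E
```

```text
time: 1.95
tool_pos: [0.5997, 0.2217, 0.2267]
tool_rot: [3.141, 0.0, 2.778]
contact_force: [1.5, 1.1, 0.7]
opening: 0.0917
time: 3.08
tool_pos: [0.5984, 0.2227, 0.2266]
tool_rot: [3.141, -0.0, -2.067]
contact_force: [0.5, -0.4, -0.9]
opening: 0.0923
[0.59836407 0.22266305 0.22663623] [ 3.14148281e+00 -2.98543295e-05 -2.06702497e+00] [ 2.36265094e-01  5.55789051e-01  1.17993403e+00  5.19599044e-05
  1.40597121e+00 -2.40910745e+00]
wrist [0.565 0.162 0.385]
wrist flip_grip 0.9 [187. 257.] [0.596  0.2214 0.1   ]
wrist jar_centre 0.82 [ 87. 208.] [0.5967 0.1136 0.039 ]
wrist jar_centre 0.75 [50. 59.] [0.7142 0.0072 0.039 ]
wrist jar_centre 0.57 [ 43. 323.] [0.4705 0.1326 0.039 ]
scene [ 1.173 -0.329  0.774]
scene flip_grip 0.74 [161. 333.] [0.6018 0.2242 0.1   ]
scene jar_centre 0.78 [194. 292.] [0.6009 0.11   0.039 ]
scene jar_centre 0.72 [247. 283.] [0.7256 0.0025 0.039 ]
scene jar_centre 0.66 [181. 241.] [0.4972 0.0211 0.039 ]
side [ 0.302 -0.739  0.578]
side flip_grip 0.48 [155. 231.] [0.6047 0.2211 0.1   ]
side jar_centre 0.93 [208. 303.] [ 0.7066 -0.0182  0.039 ]
side jar_centre 0.92 [226. 216.] [ 0.488  -0.0023  0.039 ]
side jar_centre 0.71 [205. 197.] [0.4702 0.104  0.039 ]
```

View pics/wrist1.png

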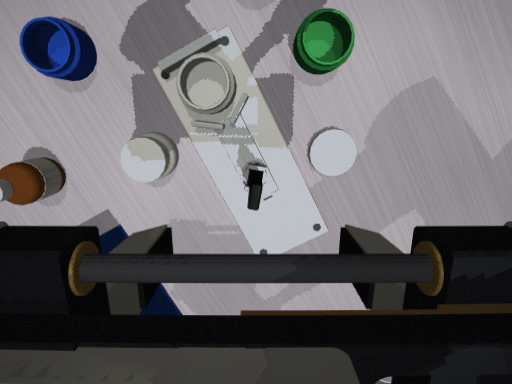

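The wrist view shows the open jar in the jig at px (208,87) and the lever at (257,187), with its thin side roughly along the jaw axis. I'll zoom in for its exact angle and the plate's.

Run:
```python
from h import *
c=cam('wrist')
im=c['img']; cv2.imwrite('pics/w1c.png',cv2.resize(im[140:230,200:320],None,fx=6,fy=6,interpolation=cv2.INTER_CUBIC))
a=atz(c,(30,228),.014);b=atz(c,(230,327),.014);print('edge R',np.degrees(np.arctan2(*(b-a)[1::-1])))
a=atz(c,(70,155),.014);b=atz(c,(252,262),.014);print('edge L',np.degrees(np.arctan2(*(b-a)[1::-1])))
```

```text
edge R 89.21666757882485
edge L 90.34162985972448
```

View pics/w1c.png

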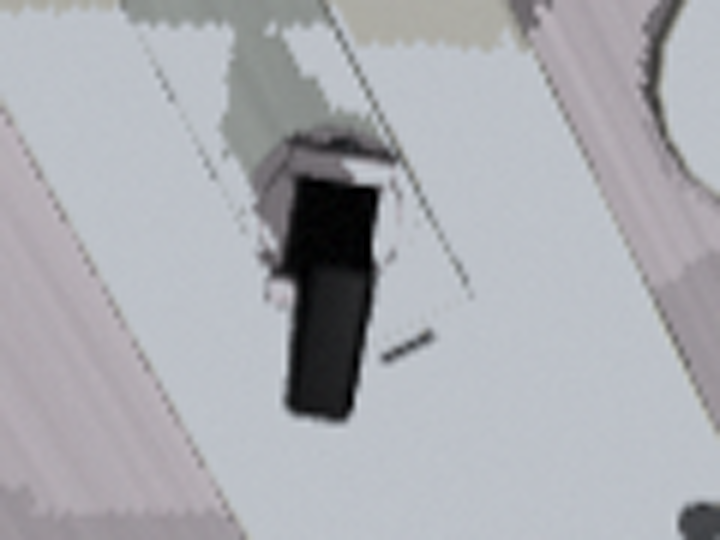

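Run:
```python
from h import *
c=cam('wrist');s=observe()
P=[atz(c,(140+y/6,200+x/6),.125) for x,y in [(303,265),(372,272),(352,418),(288,412)]]
print(np.round(P,4)); print('centre',np.mean(P,0))
for i,j in((0,3),(1,2)): d=P[j]-P[i]; print('long',np.linalg.norm(d),np.degrees(np.arctan2(d[1],d[0])))
for i,j in((0,1),(3,2)): d=P[j]-P[i]; print('short',np.linalg.norm(d),np.degrees(np.arctan2(d[1],d[0])))
print('tool y angle',np.degrees(s['tool_rot'][2])-90,'x',np.degrees(s['tool_rot'][2]))
```

```text
[[0.5968 0.2116 0.125 ]
 [0.5886 0.2172 0.125 ]
 [0.6014 0.2351 0.125 ]
 [0.6092 0.2298 0.125 ]]
centre [0.59899895 0.223401   0.125     ]
long 0.022083778479013775 55.72912869139273
long 0.022035497239849912 54.34472402907284
short 0.009917635000426929 145.73185894798178
short 0.009385418113232147 146.0660278155636
tool y angle -208.36141076718593 x -118.36141076718592
```

Bolt angle now ≈ 0.53 (fold direction 145°, plate axis 90°), within the given range. I'll align by +0.11, descend and grip.

```bash
python3 -m inch '[[[0,0,0,0.11],[0,0,48,0],[0,0,48,0],[0,0,46,0],[0,0,0,0]]]' -1; python3 -m inch '[[[0,0,0,0],[0,0,0,0],[0,0,0,0],[0,0,0,0],[0,0,0,0],[0,0,0,0]]]' 1 30
```

```text
time: 4.25
tool_pos: [0.5959, 0.222, 0.0812]
tool_rot: [3.136, -0.006, -2.176]
contact_force: [0.7, -1.1, 1.1]
opening: 0.0917
time: 5.0
tool_pos: [0.5983, 0.2227, 0.0847]
tool_rot: [3.142, 0.0, -2.175]
contact_force: [-0.2, -1.0, 0.2]
opening: 0.0363
```

```bash
python3 -m inch '[[[0,0,0,0],[0,0,0,0],[0,0,0,0],[0,0,0,0]]]'; python3 -c "
from h import *
print(observe()['torque'])"
```

```text
time: 5.5
tool_pos: [0.5988, 0.2224, 0.0847]
tool_rot: [-3.141, 0.0, -2.176]
contact_force: [2.4, -1.8, -1.4]
opening: 0.0102
[-0.25952664 -0.41017813 -0.19145873]
```

```bash
python3 -m inch '[[[0,0,0,0.12],[0,0,0,0.12],[0,0,0,0.12],[0,0,0,0.12],[0,0,0,0.12],[0,0,0,0.12],[0,0,0,0.1],[0,0,0,0]]]'; python3 -c "
from h import *
s=observe();print(s['torque'],s['joint_efforts'])"
```

```text
time: 6.5
tool_pos: [0.5984, 0.2229, 0.0847]
tool_rot: [3.141, 0.0, -2.995]
contact_force: [1.7, -0.7, -0.0]
opening: 0.0101
[ 0.03027932 -0.29645543 -0.19594878] [  0.2596425  -57.32518315 -21.63572967  -0.0860376    0.55307709
   0.33237236]
```

```bash
T='from h import *
s=observe();print(s["torque"],s["joint_efforts"][5],s["tool_rot"][2])'; python3 -m inch '[[[0,0,0,0.05],[0,0,0,0.05],[0,0,0,0]]]'|grep force; python3 -c "$T"; python3 -m inch '[[[0,0,0,0.04],[0,0,0,0]]]'|grep force; python3 -c "$T";  python3 -m inch '[[[0,0,0,0.03],[0,0,0,0]]]'|grep force; python3 -c "$T"
```

```text
contact_force: [1.8, 1.7, -1.2]
[ 0.24742776 -0.32031694  0.00177493] 0.26359548792243004 -3.0930272126564837
contact_force: [1.9, 1.0, -1.3]
[ 0.35660261 -0.33335238  0.1038637 ] 0.2577975019812584 -3.133192037343592
contact_force: [2.1, 3.4, -1.5]
[ 0.53296702 -0.41283377  0.22301624] 0.3347064647823572 3.118235196389197
```

```bash
T='from h import *
s=observe();print(s["torque"],s["joint_efforts"][5],s["tool_rot"][2])'; python3 -m inch '[[[0,0,0,0.03],[0,0,0,0]]]'|grep force; python3 -c "$T"; python3 -m inch '[[[0,0,0,0.03],[0,0,0,0]]]'|grep force; python3 -c "$T";  python3 -m inch '[[[0,0,0,0.03],[0,0,0,0]]]'|grep force; python3 -c "$T"
```

```text
contact_force: [2.8, 2.9, -2.1]
[ 0.71367809 -0.34577089  0.61637206] 0.7712363451719284 3.0881088065540383
contact_force: [1.5, 3.9, -1.1]
[ 0.78677735 -0.26979136  0.61538134] 0.8240965381264687 3.057611363876299
contact_force: [0.9, 5.0, 0.0]
[ 0.83048605 -0.08860775  0.77266122] 0.9165887720882893 3.027459781869463
```

Torque rose from about 0.26 to 0.9 N m over the last 0.1 rad with the yaw at the expected angle, so the bolt is snug. Next I'll release, rise, and check the lever's angle.

```bash
python3 -m inch '[[[0,0,0,0],[0,0,0,0],[0,0,0,0],[0,0,0,0],[0,0,-40,0],[0,0,-40,0],[0,0,-40,0],[0,0,-20,0],[0,0,0,0]]]' -1
python3 - <<'E'
from h import *
c=cam('wrist'); s=observe(); print(s['tool_pos'],s['tool_rot'],s['torque'],s['contact_force'])
d=place_of('wrist','flip_grip'); print([(round(e['conf'],2),e['at'],atz(c,e['at'],.1)) for e in d[:2]])
d=place_of('wrist','jar_centre'); print([(round(e['conf'],2),e['at'],atz(c,e['at'],.039)) for e in d[:3]])
im=c['img']; r,q=map(int,place_of('wrist','flip_grip')[0]['at']); print(r,q)
cv2.imwrite('pics/w2.png',im);cv2.imwrite('pics/w2c.png',cv2.resize(im[max(r-140,0):r+60,q-90:q+90],None,fx=3.0,fy=3.0,interpolation=cv2.INTER_CUBIC))
E
```

```text
time: 9.25
tool_pos: [0.5991, 0.2228, 0.2265]
tool_rot: [3.14, 0.004, 3.028]
contact_force: [0.2, 0.5, -0.6]
opening: 0.0913
[0.59836866 0.22260112 0.22473707] [3.14139598e+00 5.60284479e-04 3.02770383e+00] [-0.02874227  0.03165889 -0.01535677] [-0.31256851 -0.54185359 -0.54555993]
[(0.7, [189.9, 258.2], array([0.60000715, 0.2254255 , 0.1       ]))]
[(0.92, [98.5, 68.9], array([0.49146002, 0.03368191, 0.039     ])), (0.61, [185.2, 158.3], array([0.59656832, 0.11142707, 0.039     ])), (0.59, [62.7, 159.6], array([0.46806172, 0.13766704, 0.039     ]))]
189 258
```

View pics/w2c.png

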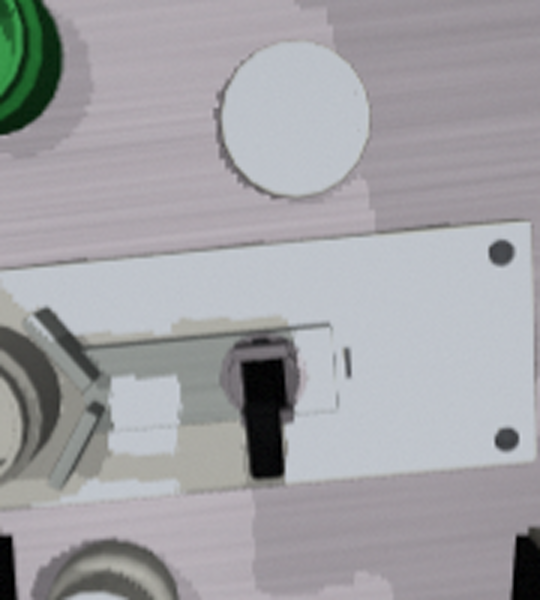

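The lever is now square to the plate, consistent with snug to about 2°, and the jar is still in place against the V-stop. Next I'll shut the fingers, move behind the lever on the jar side, and push it over.

```bash
python3 -m inch '[[[0,0,0,-0.114],[0,-44,0,0],[0,0,0,0],[0,0,0,0],[0,0,0,0],[0,0,0,0],[0,0,0,0]]]' 1 30;  python3 -m inch '[[[0,0,40,0],[0,0,40,0],[0,0,38,0],[0,0,0,0],[0,0,0,0]]]'
```

```text
time: 10.32
tool_pos: [0.5983, 0.1791, 0.2247]
tool_rot: [3.141, 0.0, -3.141]
contact_force: [1.6, 0.3, 0.3]
opening: 0.0268
time: 10.95
tool_pos: [0.5993, 0.1789, 0.1083]
tool_rot: [3.141, 0.002, -3.141]
contact_force: [-0.5, -0.3, -0.2]
opening: 0.0005
```

Run:
```python
from h import *
c=cam('side'); s=observe(); print(s['tool_pos'],s['tool_rot'],s['contact_force'],s['opening'])
a=c['img'][90:290,140:340]; d=cam('scene')['img'][70:270,240:440]
cv2.imwrite('pics/s3.png',cv2.resize(np.hstack([a,d]),None,fx=2,fy=2,interpolation=cv2.INTER_CUBIC))
```

```text
[0.59963421 0.17897753 0.10885628] [ 3.14090814  0.00348373 -3.14129286] [ 0.28870395  0.07365165 -0.23184302] 0.00041166189009019384
```

View pics/s3.png

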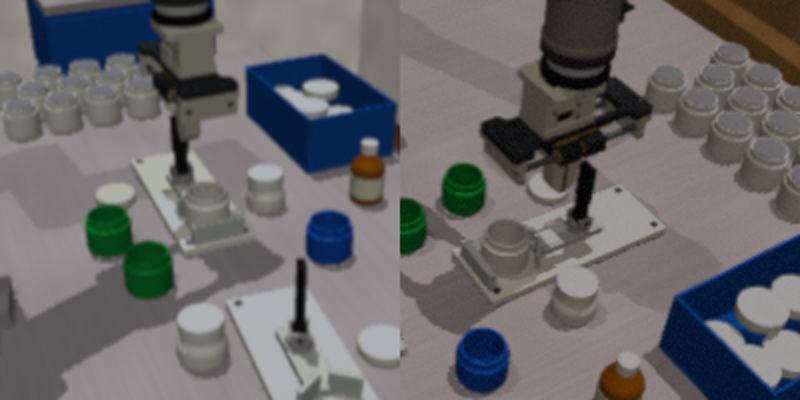

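```bash
python3 -m inch '[[[0,20,0,0],[0,15,0,0],[0,15,2,0],[0,10,2,0]]]'; python3 -m inch '[[[0,10,6,0],[0,8,8,0],[0,5,10,0],[0,3,10,0],[0,2,10,0],[0,0,0,0]]]'
```

```text
time: 11.55
tool_pos: [0.5981, 0.2401, 0.1025]
tool_rot: [-3.142, -0.0, -3.14]
contact_force: [0.5, -0.9, -0.4]
opening: 0.0007
time: 12.3
tool_pos: [0.5977, 0.2664, 0.0574]
tool_rot: [-3.141, -0.002, -3.141]
contact_force: [0.4, -0.7, -0.1]
opening: 0.0005
```

```bash
python3 -m inch '[[[0,0,5,0],[0,0,3,0],[0,0,0,0]]]';python3 -m inch '[[[0,0,2,0],[0,0,0,0]]]'; python3 -m inch '[[[0,0,2,0],[0,0,0,0]]]'
```

```text
time: 12.68
tool_pos: [0.5984, 0.2665, 0.0506]
tool_rot: [-3.141, -0.0, -3.142]
contact_force: [-0.1, 0.2, 0.0]
opening: 0.0003
time: 12.92
tool_pos: [0.5984, 0.2667, 0.0487]
tool_rot: [3.142, 0.0, -3.141]
contact_force: [-0.0, -0.1, 0.4]
opening: 0.0009
time: 13.18
tool_pos: [0.5985, 0.2669, 0.0479]
tool_rot: [3.141, 0.001, -3.141]
contact_force: [-1.9, -0.2, 7.4]
opening: 0.0008
```

```bash
python3 -m inch '[[[0,0,1.5,0],[0,0,0,0]]]';python3 -m inch '[[[0,0,1.5,0],[0,0,0,0]]]'; python3 -c "
from h import *
a=cam('side')['img'][90:290,140:340]; d=cam('scene')['img'][70:270,240:440]
cv2.imwrite('pics/s4.png',cv2.resize(np.hstack([a,d]),None,fx=2,fy=2,interpolation=cv2.INTER_CUBIC))"
```

```text
time: 13.42
tool_pos: [0.5987, 0.267, 0.0475]
tool_rot: [3.141, 0.002, -3.141]
contact_force: [-4.2, -0.4, 13.4]
opening: 0.0006
time: 13.68
tool_pos: [0.5987, 0.2672, 0.047]
tool_rot: [3.14, 0.002, -3.141]
contact_force: [-6.7, -0.9, 19.5]
opening: 0.0005
```

View pics/s4.png

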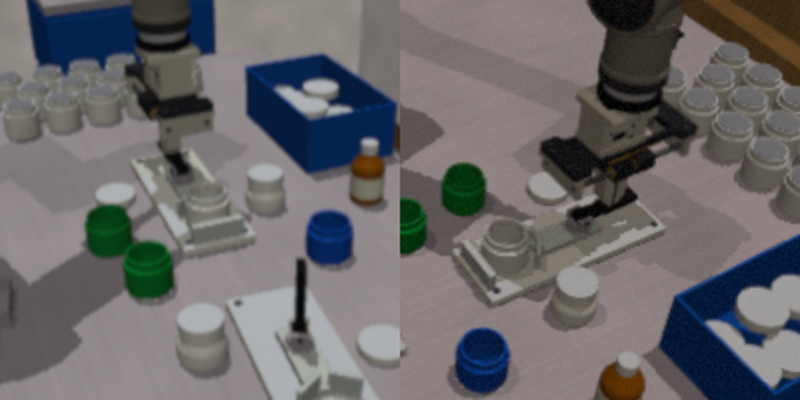

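The lever is flat: reaction rose to 19 N at z = 0.047 m, inside the 45–51 mm range. I'll lift off and check.

```bash
python3 -m inch '[[[0,0,-10,0],[0,0,-40,0],[0,-30,-50,0],[0,-30,-50,0],[0,-20,-30,0],[0,0,0,0],[0,0,0,0]]]'
python3 - <<'E'
from h import *
c=cam('wrist'); w=c['img']; print(observe()['tool_pos'])
for l,z in (('flip_grip',.043),('jar_centre',.039)):
    for d in place_of('wrist',l)[:4]: print(l,round(d['conf'],2),d['at'],np.round(atz(c,d['at'],z),4))
s=cam('scene')['img'][90:240,250:400]
cv2.imwrite('pics/f.png',np.hstack([w,cv2.resize(s,(288,384))]))
E
```

```text
time: 14.65
tool_pos: [0.5978, 0.1869, 0.2223]
tool_rot: [-3.141, -0.002, -3.141]
contact_force: [-0.1, -0.0, -0.6]
opening: 0.0006
[0.59756833 0.18714484 0.22183384]
flip_grip 0.56 [180.9, 340.3] [0.6    0.2813 0.043 ]
jar_centre 0.95 [179.3, 191.3] [0.5992 0.1148 0.039 ]
jar_centre 0.95 [77.9, 107.0] [0.4912 0.0319 0.039 ]
jar_centre 0.89 [270.1, 112.0] [0.7123 0.0115 0.039 ]
jar_centre 0.78 [55.6, 204.1] [0.4701 0.1343 0.039 ]
```

View pics/f.png

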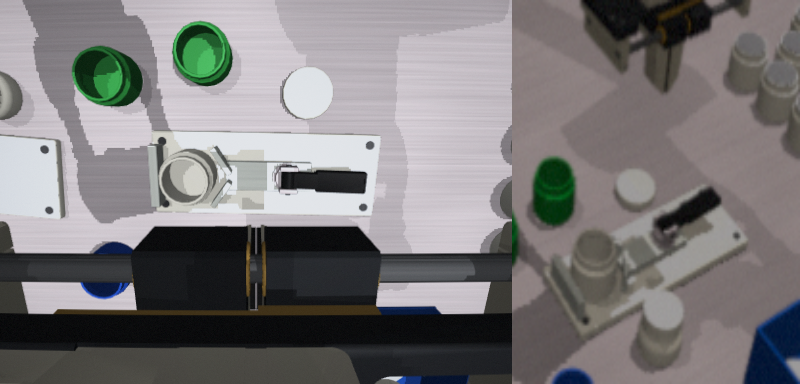

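The final view shows the lever flat along the plate from px (280,180) to (366,182), parallel to the plate edge. The jar is in place at (191,179), so I'll hand in.

```bash
python3 -c "
from cell import *
print(hand_in())"
```

```text
the job is handed in; nothing more can be done
None
```

The jar jig's stop is locked, and I handed the job in at about 15 s of the 45 s limit; no verdict was reported.

- **Bolt:** I gripped the standing lever and turned it about 0.97 rad clockwise, from roughly 0.53. The wrist torque then rose from about 0.26 to 0.9 N m as it came onto its stop. Afterwards the lever stood square to the plate, to about 2°.
- **Lever:** I pushed it over with the shut fingers and pressed it down flat. The last press gave 19.5 N with the fingertips at 47 mm, inside the 45–51 mm expected for the top face.
- **Last checks:** The closing pictures show the lever flat and parallel to the plate edge, pointing away from the jar. The jar stands against its V-stop at about (0.599, 0.115). The lever grip point measured about (0.600, 0.281), about 58 mm from the bolt (60 expected).
- **Robot and spare jig:** The arm is clear at 0.22 m with no contact force. I never touched the spare lever, and it was still standing in the last picture that showed it, taken during the final press.

No check failed. Jar position readings between pictures scattered by up to about 8 mm. I put this down to measurement noise, since the jar looked unmoved in every picture.

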